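# Secure the carving-tool chest with a snap hook

## Task

Shut the carving-tool chest for the night: fold its steel hasp right down over the staple, then clip the snap hook round one leg of the staple by pressing its sprung gate on the leg, so that the leg is inside the hook and the gate has sprung shut behind it. Tug the hook back gently by its stem, with about 8 N, so that its crown pulls on the leg and proves that it holds, then let go and leave it lying flat, clipped. Never force the hook against the staple (12 N at most), and leave the other things where they are.

Things in the scene. Friction and masses are not known exactly. Their poses are not given: they have to be found in the camera images.
- chest: low plywood chest, 260 (x) x 280 (y) x 90 mm high, does not move. Origin: centre of its underside, z up, its front faces -x. The top, z = 90, is flat: front deck up to x = -74, lid from x = -70 back; the hasp bridges the seam on the centre line y = 0
- hasp (a joint): angle of the hasp's moving leaf: 0 folded flat over the staple, 1.57 standing upright, more: leaning to the chest's front. Stiff hinge (0.06 N m), it stays where it is left
- hasp_hinge (a point): middle of the hasp's hinge axis (along the chest's y), 4.5 mm above the chest's top, knuckles 9 mm thick; axes as the chest's. The leaf is a steel plate 44 wide (y), 3 thick, 123 long from here, with a slot 22 wide from 40 to 107 mm from the axis; folded, it points to the chest's +x and its upper face is 6 mm above the chest's top
- hasp_tip (a point): middle of the free end of the hasp's leaf, 123 mm from the hinge axis
- staple: the rigid eye on the lid: an upright U of 8 mm steel rod, in the chest's x-z plane, that sticks up through the folded leaf's slot. Two legs 40 mm apart, top 34 mm above the chest's top; 20 mm clear between the folded leaf and its bar. Its plate was set by hand in slotted holes: the U stands up to 6 mm in x and in y off the place given by this frame (= the chest's) and the two leg points
- staple_near (a point): nominal axis of the staple's near leg, 11 mm above the chest's top, 51 mm behind the hasp's hinge axis; the real leg is up to 6 mm off along the chest's x and along its y, the same for both legs. Axes as the chest's
- staple_far (a point): nominal axis of the staple's far leg, 11 mm above the chest's top, 91 mm behind the hasp's hinge axis; the real leg is off by as much as the near one. Axes as the chest's
- hook_stem (a point): centre of the straight stem of the steel snap hook, where to grip it, 6 mm above its underside. Axes: x along the stem to the crown, z up, y to the gate's side. The stem is 15 wide (y), 12 high, 42 long (x -20 to 22); behind it a strap eye, 41 wide, to x = -54. The hook is 145 mm long, lies flat on the bench, about 160 g
- hook_mouth (a point): point on the shut gate where a leg is best pressed: x = 51, y = 16 in the stem's axes, 5 mm above the underside; moves with the hook, not with the gate
- hook_seat (a point): where a leg's axis lies when the crown is pulled home on it: x = 77, y = 0 in the stem's axes
- gate (a joint): angle of the sprung gate: 0 shut, grows inward to its stop at 0.92. At the mouth point about 3 N starts it, 5 to 7 N holds it open; a leg first touches it at y = 24 in the stem's axes. Pressed in to y = 4 (2 to 6) at x = 47 to 56 the leg clears the nose (nearer the pivot the stop comes first). Drawn on towards the crown, past x = 64, it lets the gate snap shut behind it
- snap_hook: the same snap hook; origin on its underside, 18 mm ahead of the stem's centre. In the stem's axes its loop of 10 mm rod (0 to 10 mm above the underside) has a spine at y = -16, a round crown from x = 70 to 91 and a nose at y = 16 that ends at x = 59; clear inside from y = -11 to 11. The gate, 8 thick, runs from its pivot (x 27, y 15) to the nose: a mouth 26 mm long
- s_hook: plain open S-shaped steel hook, 90 mm long, 8 mm rod, lying on the bench; not the one to use. Origin at its middle
- pinch_pot: small clay bowl, 56 mm across and 32 mm high, on the lid near the chest's back left corner. Origin under its centre
- carving_knife: wood-handled carving knife, 120 mm long, 9 mm thick, lying on the left half of the chest's front deck. Origin under its middle
- lidded_mug: lidded clay mug, 80 mm across, 124 mm high, behind on the left. Origin under its centre
- bud_vase: small clay vase, 84 mm across, 122 mm high, behind on the right. Origin under its centre
- dust_brush: flat brush, 170 mm long, 20 mm thick, on the bench near the robot, left. Origin under its middle
- rib: flat wooden rib, 110 x 45 x 6 mm, on the bench near the robot, right. Origin under its middle

How it is judged:
On the way, in this order (a step that is already met when the one before it is completed fails the run):
1. the hasp is folded down flat over the staple (value of joint hasp below 0.1 rad), for 0.2 s.
2. a leg of the staple is in the hook's crown with the gate shut, and the hook is tugged against it (over 5 N) (((x of staple_near in the frame of hook_stem between 0.067 and 0.087 m and y of staple_near in the frame of hook_stem between -0.014 and 0.014 m and z of staple_near in the frame of hook_stem between -0.015 and 0.015 m and (y of staple_far in the frame of hook_stem above 0.02 m or y of staple_far in the frame of hook_stem below -0.02 m or x of staple_far in the frame of hook_stem above 0.087 m or x of staple_far in the frame of hook_stem below 0.02 m)) or (x of staple_far in the frame of hook_stem between 0.067 and 0.087 m and y of staple_far in the frame of hook_stem between -0.014 and 0.014 m and z of staple_far in the frame of hook_stem between -0.015 and 0.015 m and (y of staple_near in the frame of hook_stem above 0.02 m or y of staple_near in the frame of hook_stem below -0.02 m or x of staple_near in the frame of hook_stem above 0.087 m or x of staple_near in the frame of hook_stem below 0.02 m))) and value of joint each of gate, hasp below 0.1 rad and contact force between snap_hook and staple above 5 N), for 0.15 s.
At the end, for the whole second after the job is handed in: the hasp is folded flat (under 0.1 rad), one leg of the staple (nominal place, so with 6 mm to spare) is inside the snap hook's loop and the other outside, the gate is shut (under 0.1 rad), and the hook lies flat within 0.3 rad and at rest (((x of staple_near in the frame of hook_stem between 0.026 and 0.087 m and y of staple_near in the frame of hook_stem between -0.014 and 0.014 m and z of staple_near in the frame of hook_stem between -0.015 and 0.015 m and (y of staple_far in the frame of hook_stem above 0.02 m or y of staple_far in the frame of hook_stem below -0.02 m or x of staple_far in the frame of hook_stem above 0.087 m or x of staple_far in the frame of hook_stem below 0.02 m)) or (x of staple_far in the frame of hook_stem between 0.026 and 0.087 m and y of staple_far in the frame of hook_stem between -0.014 and 0.014 m and z of staple_far in the frame of hook_stem between -0.015 and 0.015 m and (y of staple_near in the frame of hook_stem above 0.02 m or y of staple_near in the frame of hook_stem below -0.02 m or x of staple_near in the frame of hook_stem above 0.087 m or x of staple_near in the frame of hook_stem below 0.02 m))) and value of joint each of gate, hasp below 0.1 rad and angle between hook_stem's own z axis and vertical below 0.3 rad and linear speed of snap_hook below 0.02 m/s); the robot touches nothing.
It fails at once if the hook is forced against the staple (over 12 N) (contact force between snap_hook and staple above 12 N).
It fails at once if one of the other things is disturbed (moved over 40 mm) (distance of any of s_hook, pinch_pot, carving_knife, lidded_mug, bud_vase, dust_brush, rib from where it was at the start of the episode above 0.04 m).
It also fails if it takes over 72 s, if anything falls off the work surface, if the arm or the gripper's body presses on something with over 40 N, if the wrist force passes 120 N, or if a joint passes its speed limit or range.

## Robot

A 6-joint arm with a two-finger parallel gripper is mounted at the origin on the work surface. World frame = base frame: x ahead of the robot, y to its left, z up, the work surface at z = 0. Lengths are in m, angles in rad, forces in N, time in s.
With the tool pointing down it reaches from about 0.275 to 0.85 m from the base axis. Payload 19 kg.
Tool frame: the origin (TCP) lies midway between the tips of the shut fingers; the grasp point (between the pads) lies 19 mm behind it; z points along the fingers, y is the direction in which the jaws open and shut (so a half turn about z gives the same grasp; the last joint's range is limited). The gripper opens to 85 mm and grips with 20 to 120 N. Pads are 22 mm wide; open, the fingers measure 114 mm over their backs; the gripper's body (76 mm by 85 mm) begins 54 mm behind the grasp point. The pads swing forward as they close: fully open they stand 13 mm farther back than shut.
Start: joints at [-0.134, 0.15, 1.437, -0, 1.554, -0.134], TCP at [0.575, -0, 0.231] pointing down, gripper open.
Joint ranges: [-2.8, 2.8], [-0.68, 2.1], [0.12, 2.68], [-1.39, 4.53], [0.16, 2.79], [-2.81, 2.81]. Speed limits (rad/s): [1.89, 1.89, 2.22, 3.01, 3.01, 3.01].

## Interface

Orientations are given as [roll, pitch, yaw] about the fixed x, y, z axes, in that order (R = Rz(yaw) Ry(pitch) Rx(roll)).
In Python, from rig import env gives the robot as it stands. The module is installed in compiled form; this text tells all that it offers. Calls block until the motion is done:
- env.goto(position, orientation): joint-space move of the TCP to a pose.
- env.move_straight(position, velocity=0.15, attitude=None, threshold=None): straight line of the TCP; attitude=None keeps the orientation; velocity is the mean speed in m/s. With threshold (N) it stops when the force on the tool has changed by that much, and returns True; else False.
- env.move_joints(angles): joint-space move.
- env.gripper_to(opening, squeeze=None): finger opening in m; squeeze is the grip in N (None keeps the last); returns when the fingers have stopped.
- env.hold(seconds).
- env.inverse_kinematics(position, orientation): joint angles nearest the present ones, or None.
- env.snapshot(name): name is "scene" or "side" or "wrist"; returns the picture (480x640x3 uint8, red, green, blue); there is no depth.
- env.get_calibration(name): a dict with "mtx" (3x3 intrinsics, pixels), "distortion" ([k1, k2, p1, p2, k3] as OpenCV has them; the pictures are not rectified), "R" (3x3) and "t" (3): a world point X has camera coordinates R X + t. Camera axes: x right, y down, z forward; pixel columns grow to the right and rows downward; lengths in m; the calibration is good to about 2 mm. A picture is of the moment at which its call begins: read the wrist's pose just before it. get_calibration takes no time and is no camera call; for the wrist camera it gives the pose at the moment of the call.
A pose or a line that the arm cannot do raises env.PlanningError and nothing moves.
- env.sign_off(): hands the job in, once; it reports no verdict.
Readings, each from a call of its own:
- env.current_time(): time.
- env.current_joints(): joint angles.
- env.current_qd(): joint speeds.
- env.current_tau(): joint torques, N m.
- env.current_tcp_pos(): TCP position.
- env.current_eef_rot(): TCP orientation.
- env.current_force(): force on the tool from outside, world axes, zero at the start.
- env.current_wrist_torque(): the same for the moment, N m.
- env.current_opening(): finger opening in m.
Only numpy, scipy, OpenCV 4.12 (cv2) and the standard library are available. Lean on these libraries where they do the work, as an engineer would, in place of code of your own. Each camera call takes 0.05 s, during which the arm holds its last target.

## Working session

There is one attempt and no reset: what is moved stays moved. The work goes in short steps, each a Python script; the robot and the scene stay as the last script left them, time stands still between calls to the robot, and variables do not carry over. Pictures are saved under pics/ and viewed, and the job is handed in when it is done.

```bash
mkdir -p pics; ls; cat > h.py <<'E'
import numpy as np, cv2
from rig import env
def snap(cam,name):
    c=env.get_calibration(cam); im=env.snapshot(cam)
    cv2.imwrite(f'pics/{name}.png',cv2.cvtColor(im,cv2.COLOR_RGB2BGR))
    np.savez(f'pics/{name}.npz',im=im,**{k:np.array(c[k]) for k in('mtx','distortion','R','t')})
    return im
def ray(n,uv):
    d=np.load(f'pics/{n}.npz'); p=cv2.undistortPoints(np.array([[uv]],float),d['mtx'],d['distortion'])[0,0]
    R,t=d['R'],d['t'].ravel(); return -R.T@t, R.T@np.array([p[0],p[1],1])
def onz(n,uv,z):
    o,v=ray(n,uv); return o+v*(z-o[2])/v[2]
def tri(*obs):
    A=np.zeros((3,3));b=np.zeros(3)
    for n,uv in obs:
        o,v=ray(n,uv); v=v/np.linalg.norm(v); P=np.eye(3)-np.outer(v,v); A+=P;b+=P@o
    X=np.linalg.solve(A,b); return X
def proj(n,X):
    d=np.load(f'pics/{n}.npz'); r,_=cv2.Rodrigues(d['R'])
    return cv2.projectPoints(np.array([X],float).reshape(-1,1,3),r,d['t'].astype(float),d['mtx'],d['distortion'])[0].reshape(-1,2)
E
python3 - <<'E'
from h import *
for c in('scene','side','wrist'): snap(c,c+'0'); 
for c in('scene','side','wrist'):
    o,v=ray(c+'0',(320,240)); print(c,o,v)
print(env.current_time(),env.current_eef_rot(),env.current_force())
E
```

```text
pics
scene [1.06794558 0.33494613 0.77462962] [-0.5852604  -0.36207044 -0.72554384]
side [ 0.17378794 -1.05625553  1.04170658] [ 0.22111361  0.71292984 -0.66552472]
wrist [0.57413203 0.07895973 0.37346246] [-0.01024708 -0.30471851 -0.95243961]
0.15 [-3.14064671e+00 -9.28643253e-05  1.57082479e+00] [-0.27650141  0.16566191  0.51215473]
```

View pics/scene0.png

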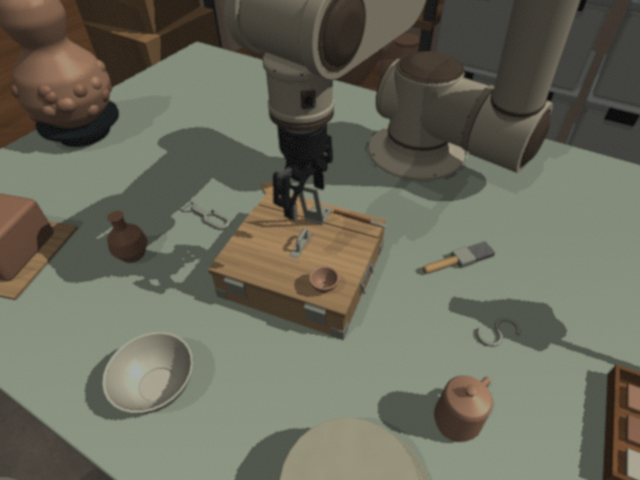

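View pics/side0.png

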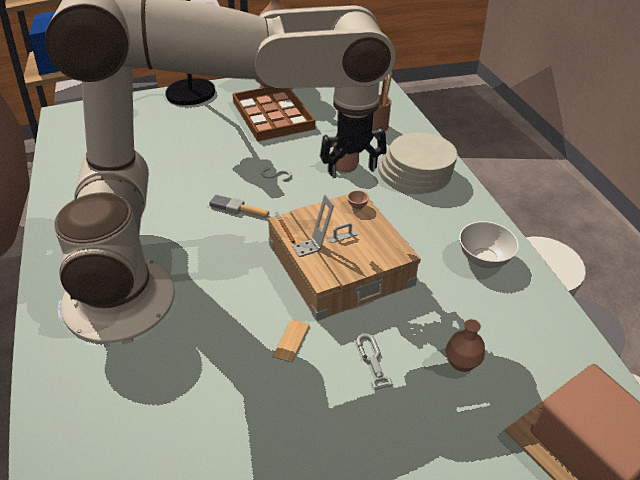

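View pics/wrist0.png

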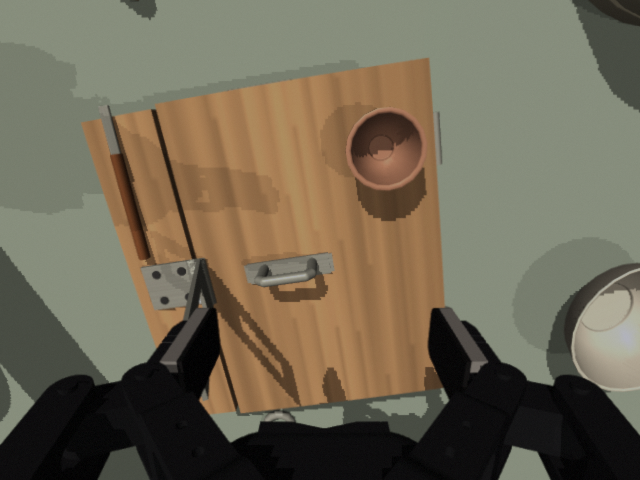

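The wrist view shows the chest with its top corners at about (83,122) and (429,58). The seam runs from (153,110) to (238,412), the staple's legs are near (263,275) and (313,268), and the hasp stands upright near (200,300). In the side view the snap hook lies with its crown at (367,335) and its eye at (380,380).

```bash
python3 - <<'E'
from h import *
z=.09
P={k:onz('wrist0',uv,z) for k,uv in dict(FL=(83,122),BL=(429,58),BR=(443,388),seamL=(153,110),seamR=(238,412),plateTL=(141,266),plateBL=(160,310)).items()}
for k,v in P.items(): print(k,v.round(4))
d=P['BL']-P['FL'];print('len',np.linalg.norm(d),np.arctan2(d[1],d[0]))
d=P['seamL']-P['seamR'];print('len',np.linalg.norm(d),np.arctan2(-d[0],d[1]))
d=P['BL']-P['BR'];print('len',np.linalg.norm(d),np.arctan2(-d[0],d[1]))
print('staple', onz('wrist0',(263,270),.12),onz('wrist0',(312,264),.12))
for n,uv in dict(crown=(367,335),eye=(381,384)).items(): print(n,onz('side0',uv,.006))
d=np.load('pics/side0.npz')['im']
cv2.imwrite('pics/side0c.png',cv2.resize(d[170:410,240:480,::-1],(800,800))[:600] if 0 else cv2.resize(d[180:400,260:460,::-1],(545,600),interpolation=cv2.INTER_CUBIC))
d=np.load('pics/scene0.npz')['im']
cv2.imwrite('pics/scene0c.png',cv2.resize(d[170:330,170:390,::-1],(800,582),interpolation=cv2.INTER_CUBIC))
E
```

```text
FL [0.3923 0.0818 0.09  ]
BL [0.649  0.1242 0.09  ]
BR [ 0.6875 -0.1593  0.09  ]
seamL [0.4475 0.0895 0.09  ]
seamR [ 0.4906 -0.1877  0.09  ]
plateTL [ 0.4199 -0.0348  0.09  ]
plateBL [ 0.4303 -0.0763  0.09  ]
len 0.26011858218730344 0.16392636820434126
len 0.28050937308910884 0.15443984742100134
len 0.28609429681650433 0.1349620201642046
staple [ 0.52860606 -0.02575699  0.12      ] [ 0.56539495 -0.02089531  0.12      ]
crown [ 0.52630037 -0.27442993  0.006     ]
eye [ 0.50969308 -0.40459748  0.006     ]
```

View pics/side0c.png

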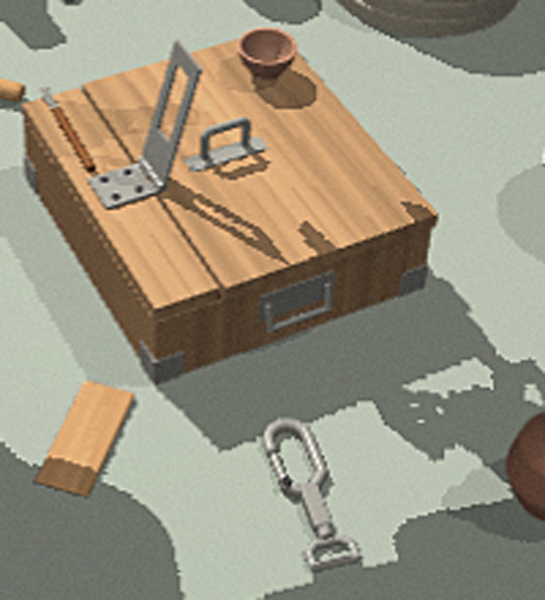

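View pics/scene0c.png

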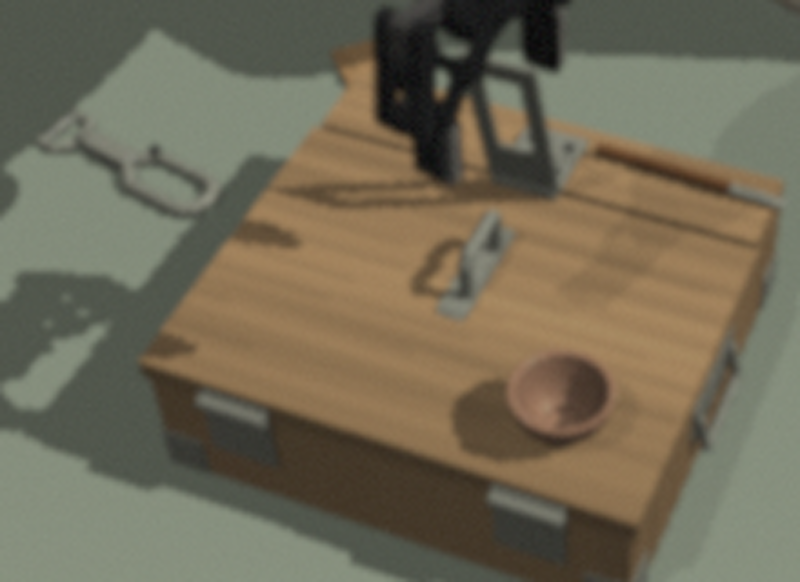

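The side view shows the gate on the hook's left, facing the chest's -x side, with the crown towards the chest. The hasp leaf leans slightly past upright. Next I take closer wrist views of the chest and the hook.

```bash
python3 - <<'E'
from h import *
o=[np.pi,0,np.pi/2]
env.goto([.545,-.10,.30],o); env.hold(.1); snap('wrist','w1')
env.goto([.53,-.28,.22],o); env.hold(.1); snap('wrist','w2'); snap('scene','scene2')
print(env.current_time(),env.current_tcp_pos())
E
```

```text
1.875 [ 0.53058012 -0.27892059  0.22080098]
```

View pics/w1.png

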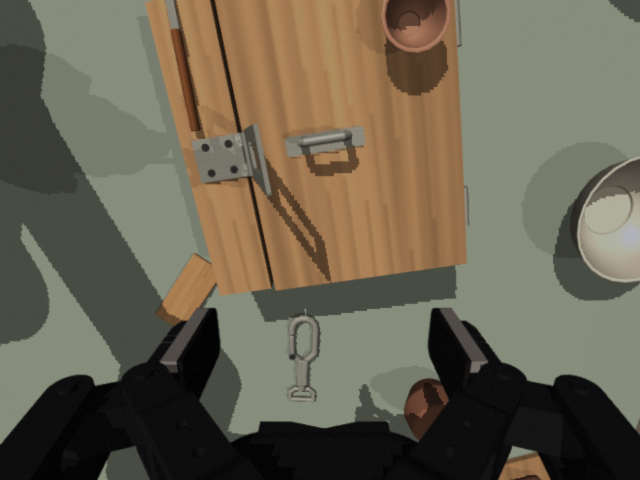

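View pics/w2.png

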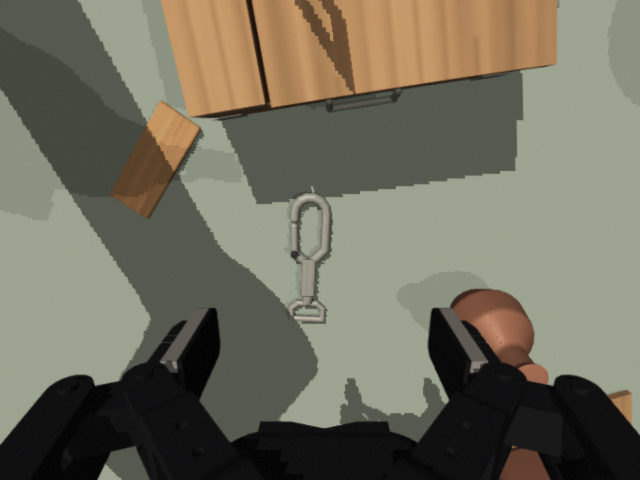

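View pics/scene2.png

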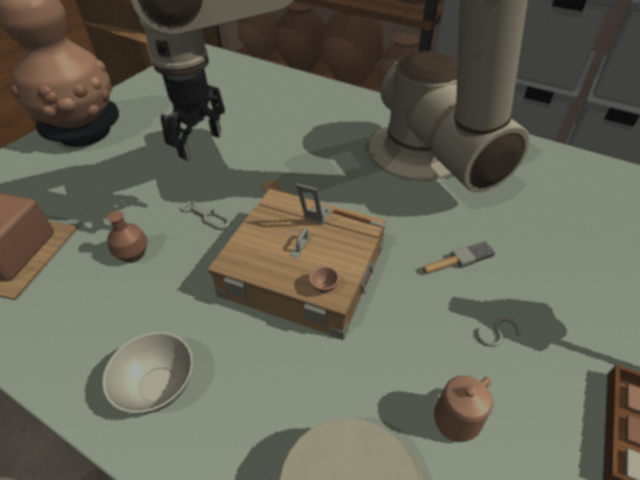

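```bash
python3 - <<'E'
from h import *
def crop(n,x,y,w,h):
    im=np.load(f'pics/{n}.npz')['im'][y:y+h,x:x+w,::-1]
    s=min(800/w,600/h); cv2.imwrite(f'pics/{n}_c{x}.png',cv2.resize(im,None,fx=s,fy=s,interpolation=cv2.INTER_CUBIC)); print(n,s)
crop('w1',180,100,200,150); crop('wrist0',130,220,220,165); crop('w2',250,170,130,165)
E
```

```text
w1 4.0
wrist0 3.6363636363636362
w2 3.6363636363636362
```

View pics/w1_c180.png

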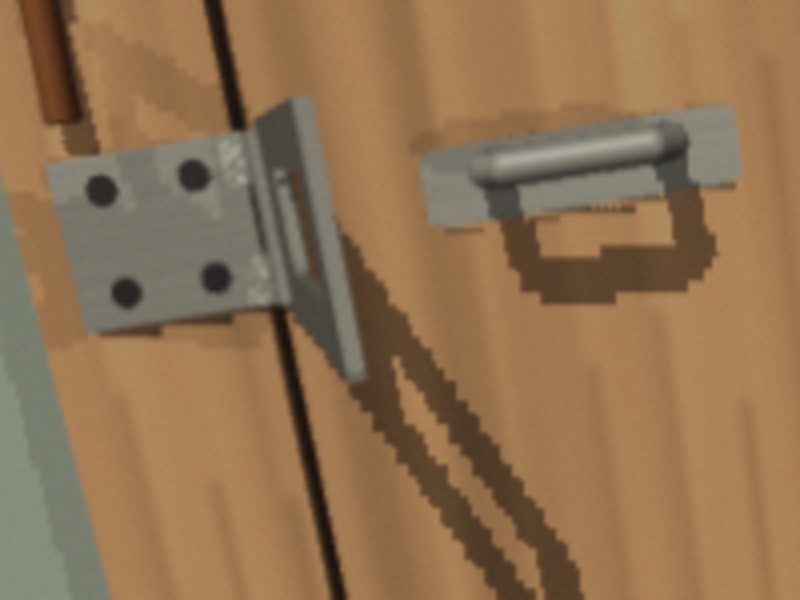

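View pics/wrist0_c130.png

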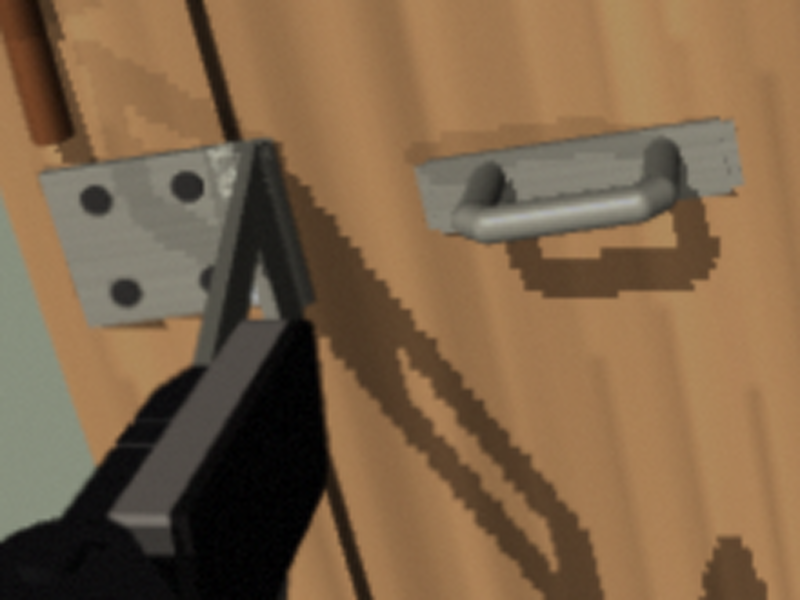

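View pics/w2_c250.png

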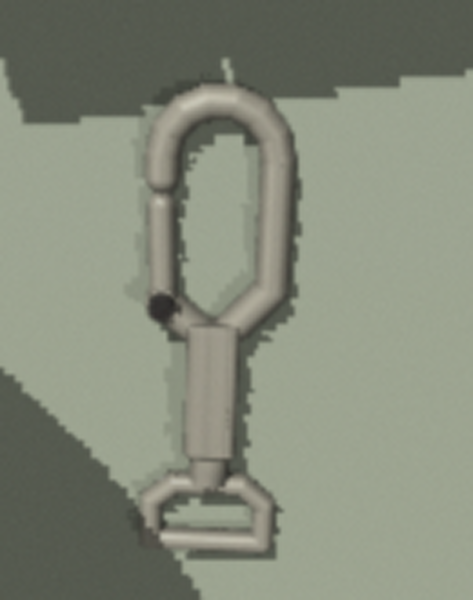

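The w1 crop shows the hinge line centred at about crop (268,222). The staple's bar runs from crop (480,168) to (672,140). The leaf leans back a little towards the staple. In the w2 crop the hook's stem runs from (212,325) to (210,458), its crown top is at (222,85), and the gate is on the left.

```bash
cat >> h.py <<'E'
def yawfit(A,B):
    A=np.array(A);B=np.array(B)[:,:2];a=A-A.mean(0);b=B-B.mean(0)
    th=np.arctan2((a[:,0]*b[:,1]-a[:,1]*b[:,0]).sum(),(a*b).sum()); R=np.array([[np.cos(th),-np.sin(th)],[np.sin(th),np.cos(th)]])
    t=B.mean(0)-R@A.mean(0); return th,t,B-(A@R.T+t)
E
python3 - <<'E'
from h import *
c=[('wrist0',(83,122),(-.13,.14)),('wrist0',(429,58),(.13,.14)),('wrist0',(153,110),(-.072,.14)),
('w1',(220,294),(-.13,-.14)),('w1',(467,262),(.13,-.14)),('w1',(272,290),(-.072,-.14))]
th,t,res=yawfit([x[2] for x in c],[onz(x[0],x[1],.09) for x in c])
print('chest',th,t,'\n',(res*1e3).round(1))
R=np.array([[np.cos(th),-np.sin(th)],[np.sin(th),np.cos(th)]])
loc=lambda X: np.r_[R.T@(X[:2]-t),X[2]-.09]*1e3
q=lambda n,x0,y0,s,u,v:(n,(x0+(u+.5)/s-.5,y0+(v+.5)/s-.5))
a=lambda u,v:q('w1',180,100,4,u,v); b=lambda u,v:q('wrist0',130,220,3.636,u,v)
for n,(p1,p2) in dict(barN=(a(485,168),b(470,222)),barF=(a(672,140),b(655,193)),plN=(a(422,157),b(417,168)),plF=(a(740,185),b(743,192)),
  leafPlTL=(a(47,165),b(42,172)),leafPlBL=(a(90,330),b(97,325)),screw=(a(101,190),b(96,200)),screw2=(a(127,293),b(126,292))).items():
    X=tri(p1,p2); e=[np.linalg.norm(proj(p[0],X)[0]-p[1]) for p in(p1,p2)]
    print(n,X.round(4),loc(X).round(1),np.round(e,1))
print('knuckle z4.5+4.5',loc(onz(*a(250,135),.0985)),loc(onz(*a(280,300),.0985)))
for p in ((312,100),(362,378),(333,240)):
    o,v=ray(*a(*p)); 
    # intersect with local y = mid
    for yl in (.022,-.022,0):
        n=R@np.array([0,1]); s=((t+n*yl-o[:2])@n)/(v[:2]@n); print(p,yl,loc(o+s*v).round(1))
# hook
h=lambda u,v:q('w2',250,170,3.636,u,v)
for n,p,z in (('stemTop',(212,325),.012),('stemBot',(210,458),.012),('stemL',(188,392),.012),('stemR',(234,392),.012),('crownTop',(222,85),.005),('crownL',(150,185),.005),('spineR',(296,200),.005),('eyeL',(140,540),.005),('eyeR',(272,540),.005),('eyeMid',(206,549),.005),('pivot',(162,307),.008)):
    print(n,onz(*h(*p),z).round(4))
E
```

```text
chest 0.15301025299810433 [ 0.5412324  -0.03690256] 
 [[ 0.9  0.1]
 [ 0.6  2.9]
 [-1.2 -1. ]
 [-0.4  1.6]
 [ 2.1 -1.3]
 [-1.9 -2.3]]
barN [ 0.5247 -0.0352  0.1184] [-16.1   4.2  28.4] [0.1 0.1]
barF [ 0.5641 -0.0292  0.1173] [23.8  4.1 27.3] [0.7 0.8]
plN [ 0.5083 -0.0339  0.0915] [-32.1   8.    1.5] [0.2 0.2]
plF [ 0.5826 -0.0403  0.09  ] [40.4 -9.7 -0. ] [0.1 0.1]
leafPlTL [ 0.4203 -0.0353  0.0908] [-119.2   20.     0.8] [0. 0.]
leafPlBL [ 0.4278 -0.074   0.0922] [-117.8  -19.4    2.2] [0.6 0.6]
screw [ 0.4336 -0.041   0.0939] [-107.    12.4    3.9] [0.1 0.1]
screw2 [ 0.4372 -0.0649  0.0932] [-107.   -11.8    3.2] [0.1 0.1]
knuckle z4.5+4.5 [-68.97668989  18.96476435   8.5       ] [-70.0208803  -18.62722232   8.5       ]
(312, 100) 0.022 [-38.   22.   98.8]
(312, 100) -0.022 [ 268.2  -22.  1880.1]
(312, 100) 0 [115.1  -0.  989.5]
(362, 378) 0.022 [ 12.3  22.  390.6]
(362, 378) -0.022 [-35.4 -22.  118.1]
(362, 378) 0 [-11.5   0.  254.4]
(333, 240) 0.022 [ 22.2  22.  446.3]
(333, 240) -0.022 [ -94.9  -22.  -218. ]
(333, 240) 0 [-36.4   0.  114.1]
stemTop [ 0.5143 -0.333   0.012 ]
stemBot [ 0.5132 -0.3746  0.012 ]
stemL [ 0.5072 -0.3536  0.012 ]
stemR [ 0.5204 -0.3536  0.012 ]
crownTop [ 0.5175 -0.2658  0.005 ]
crownL [ 0.4972 -0.294   0.005 ]
spineR [ 0.5379 -0.2983  0.005 ]
eyeL [ 0.4912 -0.4058  0.005 ]
eyeR [ 0.5315 -0.4057  0.005 ]
eyeMid [ 0.5113 -0.4089  0.005 ]
pivot [ 0.5    -0.3291  0.008 ]
```

```bash
cat >> h.py <<'E'
TH=0.153; T=np.array([.5412,-.0369]); CR=np.array([[np.cos(TH),-np.sin(TH)],[np.sin(TH),np.cos(TH)]])
def W(x,y,z): return np.r_[CR@np.array([x,y])+T,.09+z]
def L(X): X=np.asarray(X); return np.r_[CR.T@(X[:2]-T),X[2]-.09]
def F(): return np.array(env.current_force())
E
python3 - <<'E'
from h import *
print('pot',L(onz('w1',(415,20),.12)),'vase',onz('w2',(492,325),.08),onz('side0',(465,352),.04))
env.gripper_to(0.0,squeeze=30)
o=[np.pi,0,TH]
hx,hz=-.069,.0045
env.goto(W(hx-.03,0,.17),o)
env.goto(W(hx-.02,0,.125),o)
print(env.current_tcp_pos(),env.current_opening()); snap('side','side1')
f0=F()
for th in np.linspace(1.45,0.0,12):
    s,c=np.sin(th),np.cos(th)
    x=hx+.118*c-.0015*s-.011*s; z=hz+.118*s+.0015*c
    hit=env.move_straight(W(x,0,z),velocity=.12,threshold=15)
    print(round(th,2),(F()-f0).round(1),hit)
    if hit: break
snap('side','side2');print(env.current_time(),L(env.current_tcp_pos()))
E
```

```text
pot [0.08855195 0.0830708  0.03      ] vase [ 0.68078495 -0.37020378  0.08      ] [ 0.69521518 -0.40382406  0.04      ]
[ 0.45269436 -0.05052332  0.2144508 ] 6.574374674638064e-05
1.45 [-1.   0.3 -1.2] False
1.32 [0.4 0.6 0.2] False
1.19 [-0.2  0.6 -1.6] False
1.05 [0.3 0.8 0.2] False
0.92 [ 0.2  0.9 -1.1] False
0.79 [0.2 0.4 0.4] False
0.66 [ 0.6  0.6 -0.4] False
0.53 [-0.   0.6  0.5] False
0.4 [ 0.6  0.2 -0. ] False
0.26 [-0.5 -0.1 -0.3] False
0.13 [0.2 0.1 0.1] False
0.0 [-0.4  1.2  0.3] False
8.0917 [ 4.89757521e-02 -2.89004694e-05  6.28987816e-03]
```

View pics/side2.png

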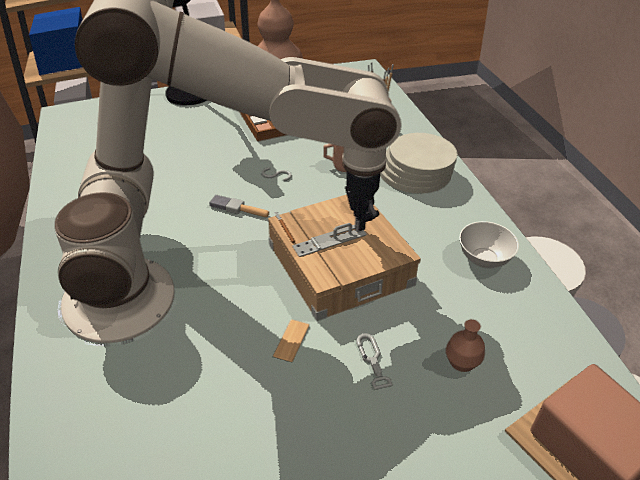

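The leaf lies flat at about (330,240) and the finger is on its tip. I press once to be sure, back off, then photograph the staple and grasp the hook.

```bash
python3 - <<'E'
from h import *
p=L(env.current_tcp_pos())
h=env.move_straight(W(p[0],p[1],.002),velocity=.02,threshold=6); print(h,L(env.current_tcp_pos()),F())
env.move_straight(W(.052,0,.07),velocity=.2)
o=[np.pi,0,np.pi/2+TH]
env.goto(W(.02,-.09,.16),o); env.gripper_to(.05,squeeze=100); env.hold(.1); snap('wrist','w3')
print(env.current_time())
o=[np.pi,0,1.527]
env.goto([.5137,-.3553,.08],o); env.hold(.1); snap('wrist','w4'); print(env.current_time(),F())
E
```

```text
True [ 4.90064422e-02 -8.57759125e-05  5.64403632e-03] [-6.07870434  0.36471545 12.89985253]
11.05
12.3333 [ 0.23682531 -0.78416879 -0.03788856]
```

View pics/w3.png

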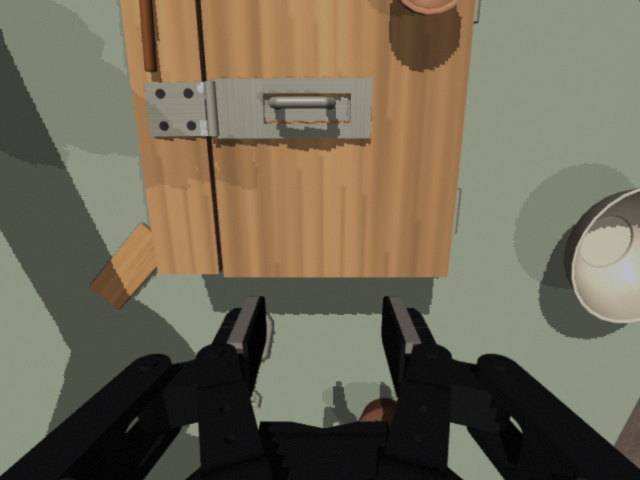

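View pics/w4.png

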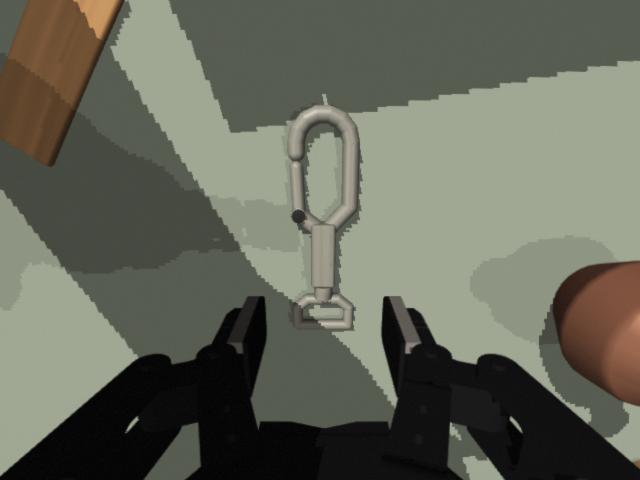

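In w3 the leaf lies flat with the bar ends at (275,102) and (331,102) in its slot. In w4 the hook's stem runs from (323,226) to (322,288) and the crown top is at (325,106).

```bash
python3 - <<'E'
from h import *
for uv in((274,102),(331,102)): print('bar',L(onz('w3',uv,.12)))
print('knuckle',L(onz('w3',(212,83),.097)),L(onz('w3',(212,134),.097)),'leaf end',L(onz('w3',(371,79),.096)),L(onz('w3',(371,137),.096)))
for n,p,z in (('stT',(323,225.5),.012),('stB',(322,287.5),.012),('stL',(312,258),.012),('stR',(333.5,258),.012),('crown',(325,106),.005),('eye',(322,329),.005)): print(n,onz('w4',p,z).round(4))
# descend
env.move_straight([.5137,-.3553,.02],velocity=.12)
f0=F(); h=env.move_straight([.5137,-.3553,.003],velocity=.03,threshold=5); print(h,env.current_tcp_pos(),F()-f0)
if h: 
    p=env.current_tcp_pos(); env.move_straight([.5137,-.3553,p[2]+.001],velocity=.03)
env.gripper_to(0.0,squeeze=100); print(env.current_opening(),F()-f0, env.current_tcp_pos(),env.current_time())
E
```

```text
bar [-0.01545649  0.00370134  0.03      ]
bar [0.02463286 0.00363551 0.03      ]
knuckle [-0.06479811  0.01885733  0.007     ] [-0.06792867 -0.01843869  0.007     ] leaf end [0.05514391 0.02142462 0.006     ] [ 0.05666316 -0.02099708  0.006     ]
stT [ 0.5146 -0.3343  0.012 ]
stB [ 0.5122 -0.3751  0.012 ]
stL [ 0.5069 -0.3548  0.012 ]
stR [ 0.5202 -0.3554  0.012 ]
crown [ 0.5186 -0.2662  0.005 ]
eye [ 0.5107 -0.4096  0.005 ]
False [ 0.51373423 -0.35533673  0.00303247] [-0.75374286  1.19914831  0.58731085]
0.011453197396083437 [-2.23886567  1.80909761  5.55665347] [ 0.51386541 -0.3554363   0.00357536] 14.1417
```

```bash
python3 - <<'E'
from h import *
env.move_straight([.5137,-.3553,.06],velocity=.08); env.hold(.2)
print(env.current_opening(),F(),env.current_wrist_torque(),env.current_time()); snap('wrist','w5'); snap('side','side5')
im=cv2.imread('pics/side5.png'); cv2.imwrite('pics/side5c.png',cv2.resize(im[200:420,280:500],(600,600),interpolation=cv2.INTER_CUBIC))
E
```

```text
0.011543455039138532 [-0.14709905  0.2052726  -2.65628971] [-0.05550447 -0.095464    0.02535227] 15.2083
```

View pics/w5.png

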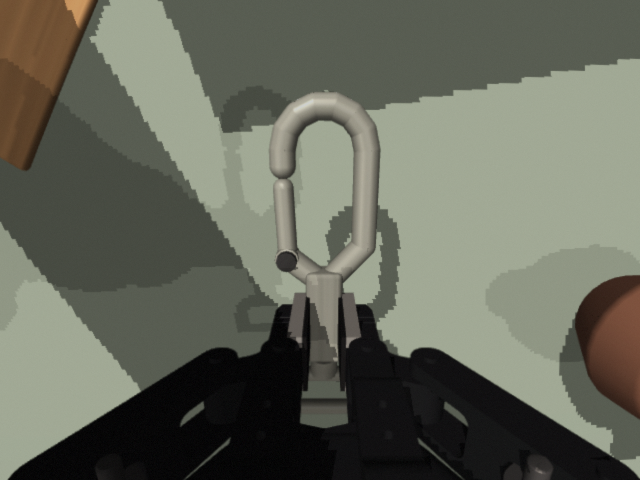

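View pics/side5c.png

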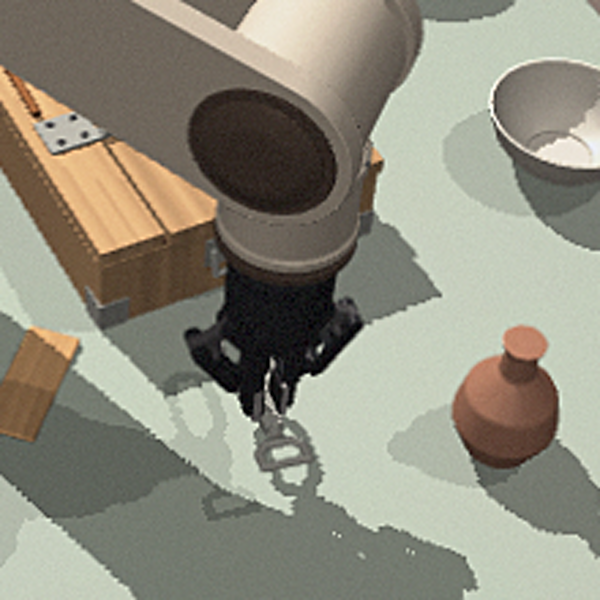

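```bash
python3 - <<'E'
from h import *
from scipy.optimize import least_squares
tc=np.array(env.current_tcp_pos()); print(tc)
pts=np.array([[.091,0,-.001],[.059,.016,-.001],[.027,.015,.002],[.091-.01,0,-.001],[.05,-.021,-.001],[.022,0,.006]])
obs=np.array([[325,93],[283,178],[287,260],[325,116],[378,203],[323,273.]])
def world(p):
    yaw,pit,z,x,y=p
    h=np.array([np.cos(pit)*np.cos(yaw),np.cos(pit)*np.sin(yaw),np.sin(pit)]); l=np.array([-np.sin(yaw),np.cos(yaw),0]); n=np.cross(h,l)
    return np.array([x,y,z])+pts@np.array([h,l,n])
p0=[1.527,0,tc[2]+.003,tc[0],tc[1]]
print((proj('w5',world(p0))-obs).round(1))
f=lambda p:(proj('w5',world(p))-obs).ravel()
r=least_squares(f,p0,x_scale=[.05,.05,.005,.005,.005]); print(r.x, r.fun.reshape(-1,2).round(1))
E
```

```text
[ 0.5136145  -0.35522018  0.0596618 ]
[[ 0.9 -4.2]
 [ 1.1 -0. ]
 [ 1.4 -1.1]
 [ 0.9  1.9]
 [ 1.4 -1.9]
 [ 2.7  1.3]]
[ 1.51883161 -0.10579848  0.06684817  0.51265787 -0.35497506] [[ 0.2 -1.7]
 [ 0.4 -0.5]
 [-0.8 -0.8]
 [-0.   3. ]
 [-0.5 -1.6]
 [ 0.7  1.5]]
```

The hook is held level: its projected outline matches the picture to within about 4 px. I carry it to the waiting place behind the far leg and look.

```bash
python3 - <<'E'
from h import *
o=[np.pi,0,np.pi/2+TH]
env.move_straight([.5137,-.3553,.20],velocity=.25)
x,y=.0244+.033,.0038-.051
env.goto(W(x,y,.08),o); env.hold(.2)
env.move_straight(W(x,y,.02),velocity=.1)
f0=F(); h=env.move_straight(W(x,y,.0125),velocity=.03,threshold=4); env.hold(.2); print(h,F()-f0,L(env.current_tcp_pos()),env.current_time())
snap('wrist','w6'); snap('side','side6'); snap('scene','scene6')
im=cv2.imread('pics/scene6.png'); cv2.imwrite('pics/scene6c.png',cv2.resize(im[170:330,190:390],(750,600),interpolation=cv2.INTER_CUBIC))
E
```

```text
False [-0.0703702   0.40051466 -0.29127582] [ 0.05748572 -0.04723064  0.01267838] 18.7083
```

View pics/w6.png

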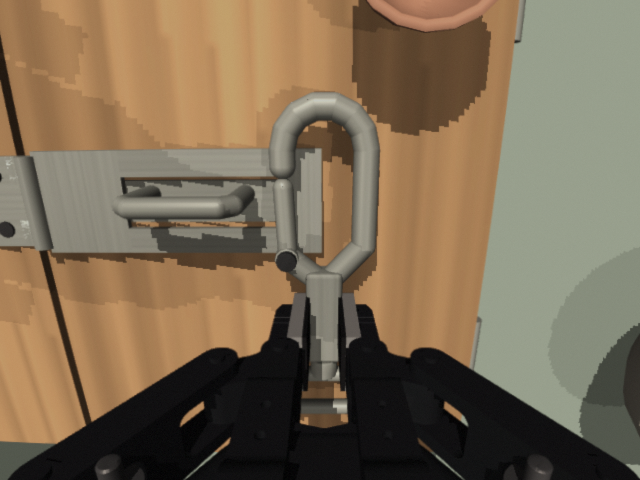

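View pics/scene6c.png

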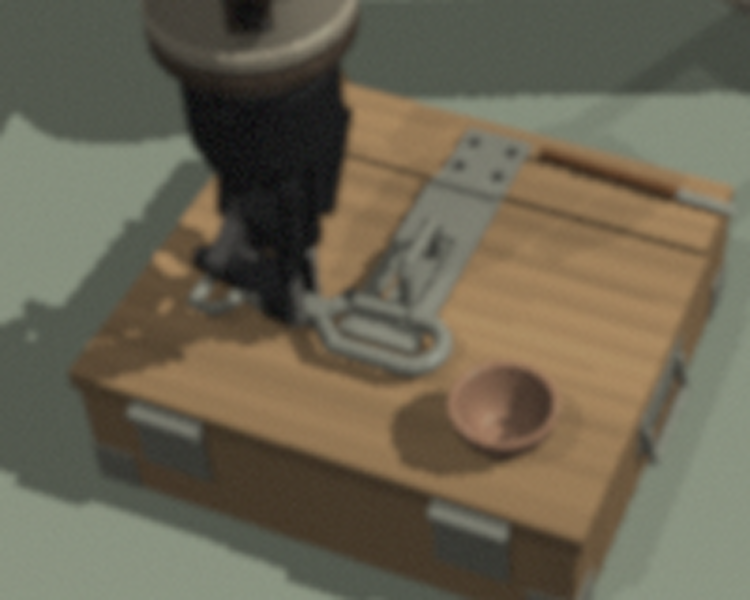

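In w6 the far leg rises from about (250,188) to the bar end (228,207). At hook height that puts it at row 196, level with the gate between the pivot (287,260) and the nose end (283,178), so x is about 52 in hook axes. The alignment is good and I press slowly.

```bash
python3 - <<'E'
from h import *
ax=np.r_[CR@np.array([1,0]),0]; ay=np.r_[CR@np.array([0,1]),0]
y=-.0465; z=.0125
env.move_straight(W(.0525,y,z),velocity=.03); env.hold(.15); f0=np.mean([F() for _ in range(3)],0)
x=.0525; xc=None
while x>.040:
    x-=.0005; h=env.move_straight(W(x,y,z),velocity=.02,threshold=4); f=F()-f0
    print(round(x*1e3,1),round(f@ax,2),round(f@ay,2),round(f[2],2),h)
    if f@ax>1.8: 
        env.hold(.1); f=F()-f0; print('again',round(f@ax,2))
        if f@ax>1.5: break
print(L(env.current_tcp_pos()),env.current_time()); np.save('f0.npy',f0)
E
```

```text
52.0 -0.55 -0.13 -0.03 False
51.5 -0.3 -0.65 0.18 False
51.0 -0.58 -0.16 -0.97 False
50.5 0.01 -0.49 -0.44 False
50.0 1.04 -0.51 -0.03 False
49.5 0.53 -0.88 -0.77 False
49.0 0.44 -0.85 -0.93 False
48.5 -0.49 0.04 -0.51 False
48.0 1.01 0.44 -1.55 False
47.5 2.54 -0.65 0.14 False
again 1.48
47.0 2.6 -1.87 -0.29 False
again 4.12
[ 0.0471042  -0.04654639  0.01258361] 22.275
```

Contact came at about x = 47.7, against a prediction of 48.4. I press on to leg y = 4, at TCP x of about 27.7.

```bash
python3 - <<'E'
from h import *
ax=np.r_[CR@np.array([1,0]),0]; ay=np.r_[CR@np.array([0,1]),0]; f0=np.load('f0.npy')
y=-.0465; z=.0125; x=.047
while x>.0278:
    x-=.0012; h=env.move_straight(W(x,y,z),velocity=.03,threshold=5); f=F()-f0
    print(round(x*1e3,1),round(f@ax,2),round(f@ay,2),round(f[2],2),h)
    if h or f@ax>9: print('stop');break
env.hold(.1); f=F()-f0; print('settled',f@ax,f@ay,f[2])
print(L(env.current_tcp_pos()),env.current_time()); snap('wrist','w7')
E
```

```text
45.8 3.77 -2.46 0.31 False
44.6 4.09 -2.53 -0.37 False
43.4 3.51 -2.46 0.06 False
42.2 3.52 -3.62 1.45 False
41.0 3.81 -3.09 -0.77 False
39.8 3.4 -2.0 -0.58 False
38.6 4.53 -1.12 -0.14 False
37.4 4.59 -0.42 -0.34 False
36.2 4.5 0.13 0.46 False
35.0 4.22 -0.64 -0.68 False
33.8 3.54 -2.39 -1.09 False
32.6 4.62 -2.15 -0.37 False
31.4 5.18 -2.41 -0.43 False
30.2 3.62 -2.36 -0.68 False
29.0 4.87 -2.1 -1.01 False
27.8 3.84 -2.17 -1.03 False
26.6 5.18 -2.5 -0.57 False
settled 3.9289864176789866 -2.9733071051846363 0.06169169704722899
[ 0.02659783 -0.04657773  0.01250751] 26.625
```

View pics/w7.png

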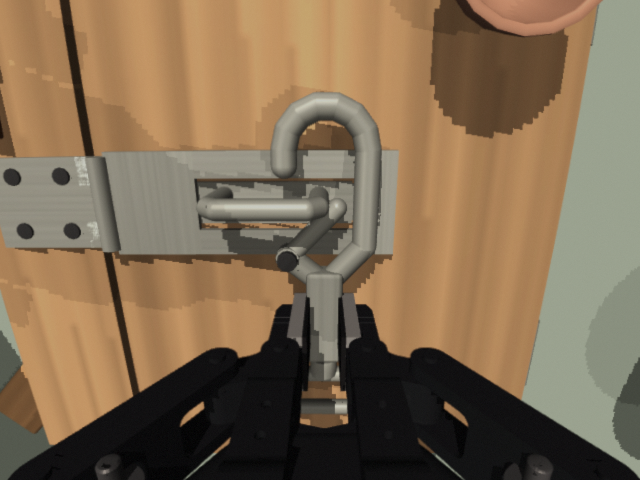

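The gate is open, with its tip at (338,208) and the leg behind it at (317,195) inside the mouth. The nose end at (285,172) is clear, so I draw the hook back.

```bash
python3 - <<'E'
from h import *
ax=np.r_[CR@np.array([1,0]),0]; ay=np.r_[CR@np.array([0,1]),0]; f0=np.load('f0.npy')
x=.0264; z=.0125; y=-.0465
while y>-.0665:
    y-=.0015; h=env.move_straight(W(x,y,z),velocity=.03,threshold=6); f=F()-f0
    print(round(y*1e3,1),round(f@ax,2),round(f@ay,2),round(f[2],2),h)
    if np.linalg.norm(f)>9: print('stop');break
env.hold(.1); f=F()-f0; print('settled',f@ax,f@ay,f[2])
print(L(env.current_tcp_pos()),env.current_time()); snap('wrist','w8')
E
```

```text
-48.0 2.11 -4.37 0.4 False
-49.5 1.34 -4.18 -0.39 False
-51.0 2.87 -4.2 -0.21 False
-52.5 0.36 -6.91 -0.25 False
-54.0 -0.35 -8.18 -0.02 False
-55.5 0.47 -6.69 -0.71 False
-57.0 0.33 -0.74 -0.73 False
-58.5 -0.16 0.04 -0.53 False
-60.0 -0.68 0.01 -0.46 False
-61.5 0.19 -0.75 -0.56 False
-63.0 -0.39 -1.07 0.03 False
-64.5 0.35 -0.56 0.28 False
-66.0 -0.14 -0.17 -0.46 False
-67.5 0.4 -0.96 0.03 False
settled -0.2685413548376074 -1.5806992932717212 0.19330829409306327
[ 0.02637208 -0.06750124  0.01246603] 30.275
```

View pics/w8.png

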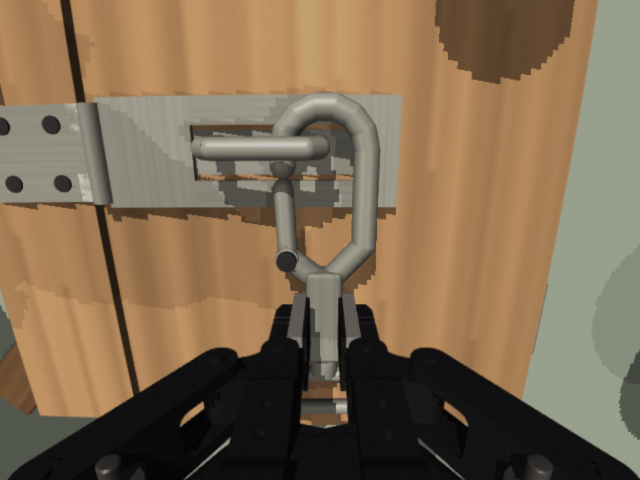

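The gate has snapped shut behind the leg. I centre the leg and tug in fine steps.

```bash
python3 - <<'E'
from h import *
ax=np.r_[CR@np.array([1,0]),0]; ay=np.r_[CR@np.array([0,1]),0]
x=.0238; z=.0125; y=-.0675
env.move_straight(W(x,y,z),velocity=.03); env.hold(.15)
def mf(n=4):
    a=[]
    for _ in range(n): a.append(F()); env.hold(.02)
    return np.mean(a,0)
f0=mf()
env.move_straight(W(x,-.0705,z),velocity=.02,threshold=4)
y=L(env.current_tcp_pos())[1]; n=0
while y>-.080:
    y-=.0003; h=env.move_straight(W(x,y,z),velocity=.01,threshold=3); f=mf(2)-f0
    print(round(y*1e3,2),round(f@ax,2),round(f@ay,2),round(f[2],2),h)
    if f@ay>7.2: break
for _ in range(6): env.hold(.1); f=mf(2)-f0; print('hold',(f@ay).round(2),(f@ax).round(2))
print(L(env.current_tcp_pos()),env.current_time()); np.save('f1.npy',f0)
E
```

```text
-70.98 -0.1 -0.36 0.17 False
-71.28 0.17 -0.62 -0.14 False
-71.58 0.25 -0.37 0.19 False
-71.88 0.61 -1.02 -0.03 False
-72.18 0.19 0.18 0.45 False
-72.48 0.22 -0.22 -0.03 False
-72.78 -0.28 0.91 0.09 False
-73.08 0.83 1.89 -0.05 False
-73.38 0.15 4.55 -0.17 False
-73.68 0.62 6.42 0.5 False
-73.98 0.17 7.92 0.06 False
hold 7.57 0.72
hold 7.34 0.32
hold 8.14 0.61
hold 8.03 0.67
hold 7.48 0.24
hold 7.29 1.08
[ 0.02378751 -0.07343727  0.01238073] 35.0083
```

The tug held at about 7.7 N for a second. I relax it, set the hook down and let go.

```bash
python3 - <<'E'
from h import *
x=.0238; f0=np.load('f1.npy')
env.move_straight(W(x,-.070,.0124),velocity=.02)
h=env.move_straight(W(x,-.070,.0085),velocity=.015,threshold=3); p=L(env.current_tcp_pos()); print(h,p,F()-f0)
env.gripper_to(.04); env.hold(.2); print(F()-f0)
p=L(env.current_tcp_pos())
env.move_straight(W(x,-.070,.05),velocity=.06); env.move_straight(W(x,-.078,.14),velocity=.2); env.hold(.3)
snap('wrist','w9');snap('side','side9'); print(env.current_time(),env.current_opening())
im=cv2.imread('pics/side9.png'); cv2.imwrite('pics/side9c.png',cv2.resize(im[170:350,250:450],(660,594),interpolation=cv2.INTER_CUBIC))
E
```

```text
True [ 0.02383256 -0.07030181  0.00824797] [ 0.13523126 -1.68037394  5.49644628]
[ 0.36956511 -0.49648346  2.98020734]
38.1083 0.039942574038473413
```

View pics/w9.png

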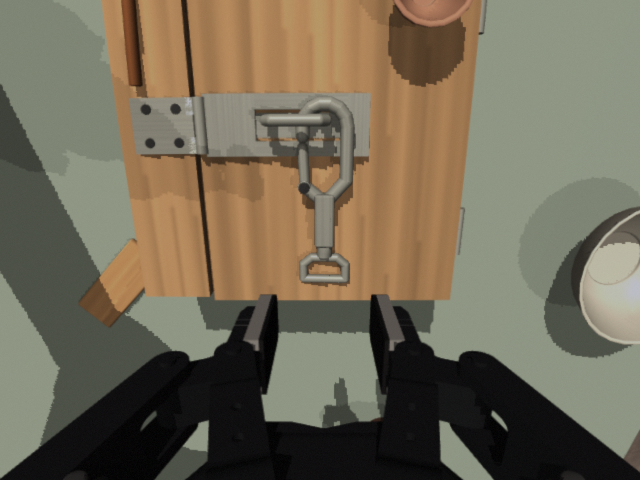

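View pics/side9c.png

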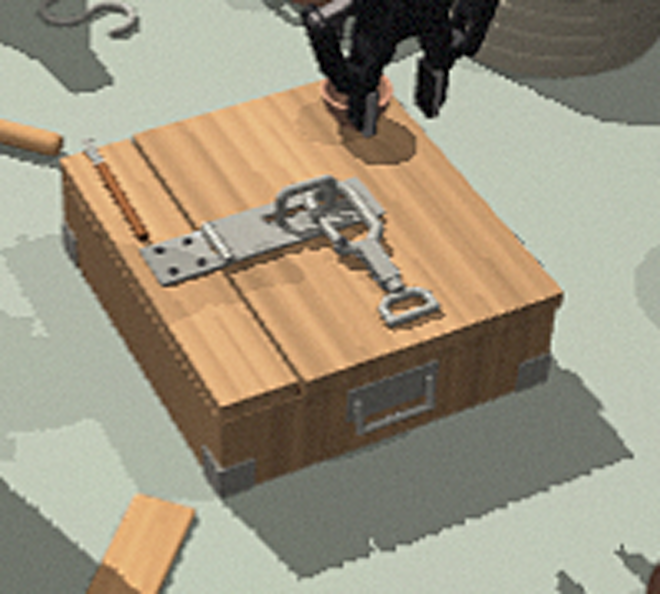

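The hook lies flat across the leaf in w9, with its crown at (325,98) and its eye at (325,270). The far leg is inside the loop at about (325,120), the gate is shut from (304,187) to (302,137), and the gripper is clear. I hand in.

```bash
python3 - <<'E'
from h import *
env.sign_off(); print(env.current_time())
E
```

```text
the job is handed in; nothing more can be done
the job is handed in; nothing more can be done
```

The chest is shut: the hasp is folded flat and the snap hook is clipped round the staple's far leg, with the gate sprung shut behind it. I handed the job in at about 38 s; the rig gives no verdict.

- **Forces:** The tug on the stem held at about 7.3 to 8.1 N for around 1 s. The highest hook-to-staple force I read was about 8.2 N, as the gate passed the leg. That peak comes from readings taken between moves, so a brief higher one could have been missed.
- **Last pictures:** They show the hasp flat, the leg inside the loop, the hook lying flat and the gripper clear. The rib, knife and pinch pot look unmoved; I did not measure the other things again at the end.
- **Disagreements:**
  - The leg met the gate about 0.7 mm later than the camera measurement predicted.
  - The fingers read 11.5 mm open on the stem given as 15 mm wide, but the grip held.

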